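Hang the shield and hold the leak-test press on its cup

TASK

Leak-test the steel cup that stands in the green lever press. First lift the yellow-framed shield off its parking stand by its black handle and hang it squarely over the middle of the steel bar at the front of the press, clear panel towards you and fully down on the bar, and let go of it. Then press the lever's black cross grip down until its pointer stands in the green band, never into the red, and keep it there: finish while still holding the lever down, with everything else left where it was.

Things in the scene. Friction and masses are not known exactly. Their poses are not given: they have to be found in the camera images.
- press: Green bench lever press (fixed, about 285 mm long with its lever, 150 mm wide, head top at z 202 mm, gauge up to 262 mm at the back). Origin: underside of the base below the ram axis; +x points to its back, -x is its front, where the bar and the lever grip are, +z up; it may stand turned a little
- press_bar (a point): Middle of the top of the press's horizontal guard bar: 12 mm round tube along the press's y, straight for 48 mm to each side, then bent down into two posts at +-68 mm; 68 mm in front of the ram axis, top 201 mm above the worktop. Axes as press. The press's head begins 35 mm behind the bar
- lever_grip (a point): Centre of the black cross grip at the lever's end: 22 mm thick round bar, 72 mm long along the press's y. The lever is on the press's right (-y) side, 105 mm from its middle plane; the pivot is 158 mm above the worktop and 15 mm behind the ram axis, the pivot to grip length 190 mm. Raised, the grip's centre is 223 mm above the worktop and points 0.35 rad above level
- press_lever (a joint): Lever angle in rad: 0 raised (rest), grows as the grip is pressed down, stop at 0.80. The green band on the sector is 0.44 to 0.60, the red band lies above 0.60. At 0.52 the grip is 32 mm below the pivot's height. A return spring pushes it back up at any travel: about 3 N at the grip at 0, 7 to 11 N in the green band
- press_pad: Black rubber seal pad, 74 mm round, on a sprung seat below the ram; it comes down 25 mm per rad of lever, meets the cup's rim at about 0.36 rad and then presses with about 75 N per rad. Origin: that of the press base when the lever is up
- test_cup: The steel cup under test, 64 mm round, 47 mm tall, 62 g, standing mouth up between the three locating pins of the press's seat. Origin: centre of its underside, 18 mm above the worktop
- stand: Parking stand (fixed): dark plate 110 x 150 x 8 mm with a hoop of 12 mm tube along its y, bar top 175 mm above the worktop. Origin: centre of the underside
- shield: Hang-on shield, about 0.28 kg, 110 mm wide: a hook channel (inverted U, 20 mm wide inside, flared back lip reaching 38 mm down) with a 3 mm clear panel reaching 147 mm down at the front (-x) and a bridge handle on top. Origin: middle of the underside of the channel's top, which rides on the bar; y runs along the channel, z up. It starts hanging on the stand's bar, panel facing the robot
- shield_handle (a point): Middle of the shield's black handle bar: 12 mm thick (x), 12 mm tall, 78 mm long along the shield's y, 32 mm above the shield's origin; 23 mm free below the bar, 56 mm wide between the handle's feet
- shield_panel (a point): Centre of the clear panel, 11.5 mm to -x of and 75 mm below the shield's origin
- caliper: steel caliper lying flat, about 212 mm long, 13 mm tall (bystander)
- press_nest (a point): Centre of the press's steel seat, between its three locating pins, below the ram, 18 mm above the worktop
- next_cup: loose steel cup, the next one to be tested, 64 mm round, 47 mm tall, standing on the worktop in front of the press (bystander; origin centre of the underside)
There are look-alikes about, which are no part of the job. What is shaped like the test_cup but orange is not meant.

How it is judged:
By the outcome, as a careful person would: the job done as asked, in the order asked, and still so for the second after the job is handed in, while the arm keeps its last pose, push and grip.
It also fails if it takes over 53 s, if anything falls off the work surface, if the arm or the gripper's body presses on something with over 40 N, if the wrist force passes 120 N, or if a joint passes its speed limit or range.

ROBOT

A 6-joint arm with a two-finger parallel gripper is mounted at the origin on a cart in front of the work surface, level with it; the furniture and walls round the work are solid. World frame = base frame: x ahead of the robot, y to its left, z up, the work surface at z = 0. Lengths are in mm, angles in rad, forces in N, time in s.
With the tool pointing down it reaches from about 275 to 750 mm from the base axis. Payload 10.2 kg.
Tool frame: the origin (TCP) lies between the finger pads; the fingertips stand 11 mm ahead of it and the grasp point (between the pads) lies 8 mm behind it; z points along the fingers, y is the line along which they close (so a half turn about z gives the same grasp; the last joint's range is limited). The gripper opens to 85 mm and grips with 20 to 120 N. Pads are 22 mm wide; open, the fingers measure 114 mm over their backs; the gripper's body (76 mm by 85 mm) begins 54 mm behind the grasp point. The pads swing forward as they close: fully open they stand 13 mm farther back than shut.
Start: joints at [0.986, 0.313, 1.498, -0, 1.331, -0.223], TCP at [185.841, 491.013, 216.694] pointing down, gripper open.
Joint ranges: [-2.94, 2.94], [-0.97, 2.17], [0.19, 2.56], [-1.23, 4.37], [0.02, 3.11], [-2.88, 2.88]. Speed limits (rad/s): [2.39, 2.39, 3.01, 3.14, 3.14, 3.14].

INTERFACE

Orientations are given as a unit quaternion [w, x, y, z].
In Python, from rig import sense, eyes, finish_job gives the robot as it stands.
- The arm moves only by the shell command python3 -m jog 'ROWS' [FORCE]. ROWS is JSON, a list of rows, each a list of 7 numbers: the shift along the tool's x, y, z in m, then the turn, a rotation vector about the tool's x, y, z in rad, then the finger opening in m, from 0 to 0.0854. In form: [[dx, dy, dz, rx, ry, rz, gripper], ...]. A call has 1 to 5 rows; each row shifts and turns the commanded pose from where the row before left it, along the tool's axes as they then stand; what a row does not reach is not made up. A row lasts 1/10 s, in which the tool goes at most 50 mm and 8.59 degrees, less where a joint would pass 70% of its speed; a pose out of reach is approached as far as the arm can. A call is refused whole if a number of a shift passes 0.05 or a number of a turn 0.15, either way. A call with a gripper value outside its range is refused whole. The fingers move at their own pace and stop on an object; FORCE is the grip in N (left out, the last holds). Time passes only in rows, so rows that do not move let the fingers close. It gives the time, the measured TCP pose, the force, the opening and the grip force at its end, in the units of the state.
- sense(): the state, without advancing time (a new reading comes with each control period).
- eyes.capture(name): name is "scene" or "top"; returns the picture (420x560x3 uint8, red, green, blue); there is no depth.
- eyes.calibration(name): a dict with "fx", "fy", "cx", "cy" (pixels), "cam_to_world" (4x4, takes a point from camera to world coordinates). Camera axes: x right, y down, z forward; pixel columns grow to the right and rows downward; lengths in mm; the calibration is good to about 2 mm. A picture is of the moment at which its call begins. calibration takes no time and is no camera call.
- finish_job(): hands the job in; it is judged then, once.
The state is a dict: "time_s": time; "joints": joint angles; "dq": joint speeds; "tau": joint torques, N m; "eef_pos": TCP position; "ee_rot": TCP orientation; "force": force on the tool from outside, world axes, zero at the start; "wrist_torque": the same for the moment, N m; "grip_width": opening from 0.0 (shut) to 1.0 (fully open); "grip_force": force on a finger pad.
Only numpy, scipy, OpenCV 4.12 (cv2) and the standard library are available. Lean on these libraries where they do the work, as an engineer would, in place of code of your own. Each camera call takes 0.05 s, during which the arm holds its last target. There are 200 camera calls.

## Working session

There is one attempt and no reset: what is moved stays moved. The work goes in short steps, Python scripts to look and compute and a shell command to move; the robot and the scene stay as the last step left them, time stands still between calls to the robot, and variables do not carry over. Pictures are saved under pics/ and viewed, at most 10 in all, crops included, and the job is handed in when it is done.

```bash
mkdir -p pics; ls; python3 - <<'E'
from rig import sense, eyes
import cv2,numpy as np
for n in("scene","top"):
    im=eyes.capture(n); cv2.imwrite(f"pics/{n}0.png",cv2.resize(im[:,:,::-1],(800,600),interpolation=cv2.INTER_CUBIC))
    np.save(f"pics/{n}0.npy",im)
    c=eyes.calibration(n);print(n,c)
s=sense();print(s)
E
```

```text
pics
scene {'fx': 458.83988566109736, 'fy': 458.83988566109736, 'cx': 276.85208178907806, 'cy': 210.47563382932617, 'cam_to_world': array([[ 7.62161608e-01, -3.28093765e-01,  5.58089746e-01,
        -7.32589847e+01],
       [-6.47157178e-01, -3.63165354e-01,  6.70297331e-01,
        -4.87890735e+02],
       [-1.72415155e-02, -8.72046677e-01, -4.89118925e-01,
         6.95067679e+02],
       [ 0.00000000e+00,  0.00000000e+00,  0.00000000e+00,
         1.00000000e+00]])}
top {'fx': 431.9462463696953, 'fy': 431.9462463696953, 'cx': 282.8539231735529, 'cy': 208.5615924499415, 'cam_to_world': array([[ 1.66467642e-02, -9.94374972e-01,  1.04600673e-01,
         4.52357548e+02],
       [-9.99785679e-01, -1.52664102e-02,  1.39832777e-02,
         2.51139688e+02],
       [-1.23077446e-02, -1.04811031e-01, -9.94415993e-01,
         1.08965961e+03],
       [ 0.00000000e+00,  0.00000000e+00,  0.00000000e+00,
         1.00000000e+00]])}
{'time_s': 0.1, 'joints': array([ 9.85642877e-01,  3.13407113e-01,  1.49833564e+00,  9.97850791e-06,
        1.33100599e+00, -2.23453093e-01]), 'dq': array([-0.00067632, -0.00023623, -0.00212942, -0.0010427 ,  0.00120766,
       -0.00020688]), 'tau': array([ 2.96975675e-03, -4.12904370e+01, -2.60146111e+01, -3.04882915e-04,
        3.05364891e-03,  8.24076551e-05]), 'eef_pos': array([185.67976047, 490.81466184, 216.19521522]), 'ee_rot': array([-2.31846643e-04,  1.79867089e-01,  9.83690752e-01, -5.29537564e-04]), 'force': array([0.10037934, 0.71487031, 0.97199845]), 'wrist_torque': array([0.00185436, 0.0413387 , 0.00692152]), 'grip_force': 0.0, 'grip_width': 0.9992654399690505}
```

View pics/scene0.png

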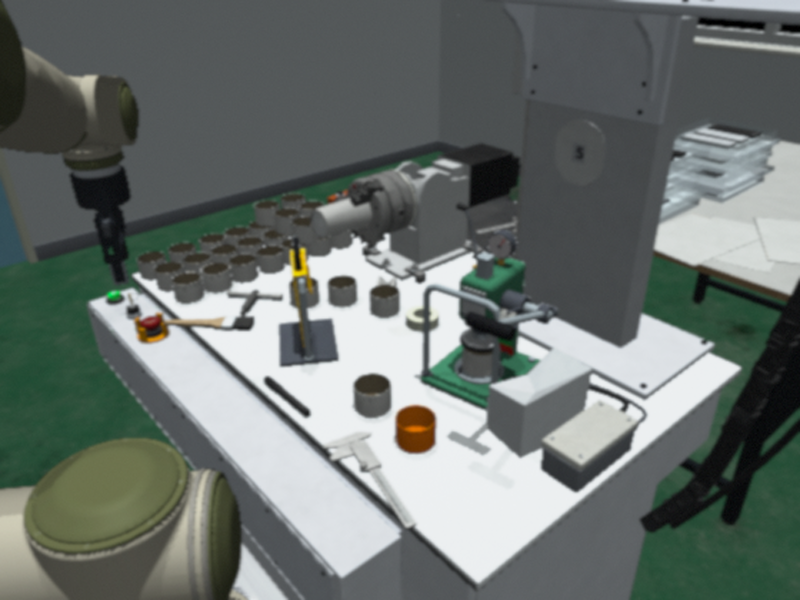

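View pics/top0.png

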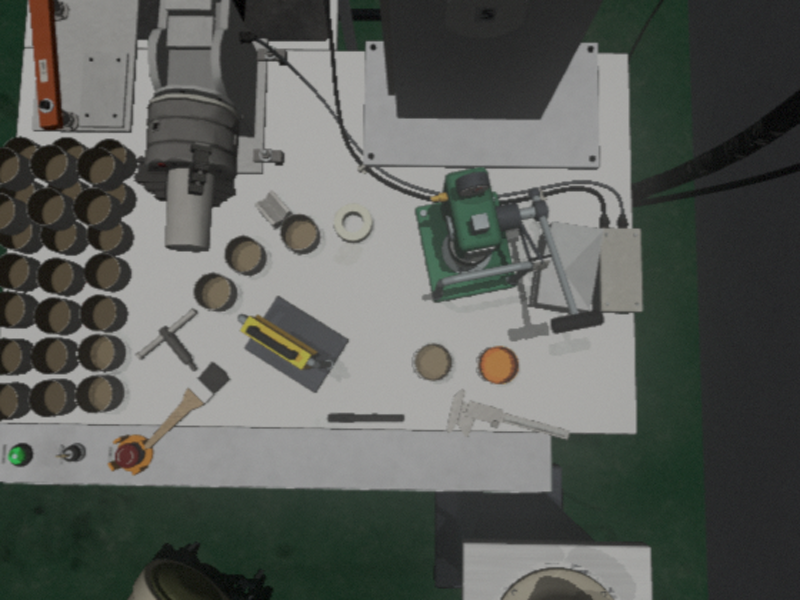

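The scene view shows the shield hanging at (302,290) and the press with its bar at (430-530,290-320). In the top view the shield handle is at (278,343), the press bar runs from (440,283) to (535,265), and the lever grip is at (577,322). I'll enlarge the top view next.

```bash
python3 - <<'E'
import cv2,numpy as np
im=np.load("pics/top0.npy")[:,:,::-1]
a=im[205:280,155:255]; b=im[110:240,285:435]
a=cv2.resize(a,(800,600),interpolation=cv2.INTER_CUBIC); cv2.imwrite("pics/a.png",a)
b=cv2.resize(b,(690,598),interpolation=cv2.INTER_CUBIC); cv2.imwrite("pics/b.png",b)
E
```

```text
(no output)
```

View pics/a.png

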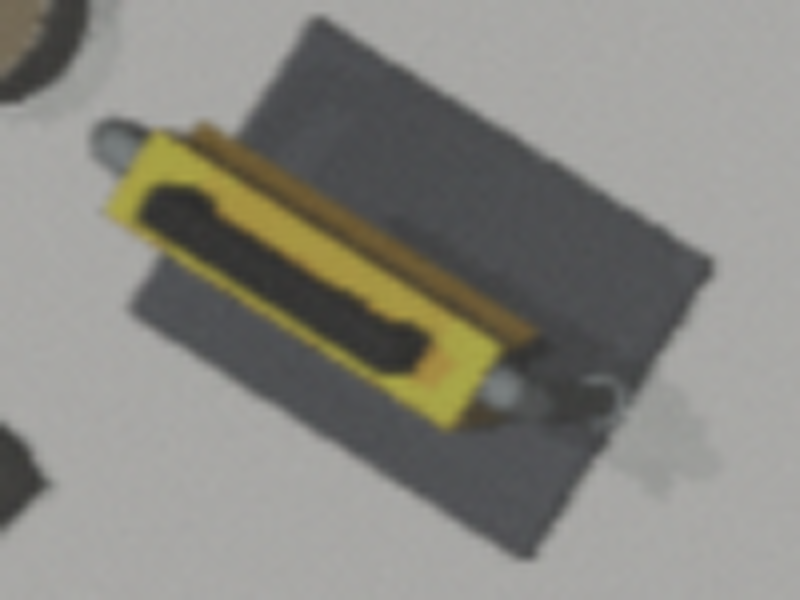

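View pics/b.png

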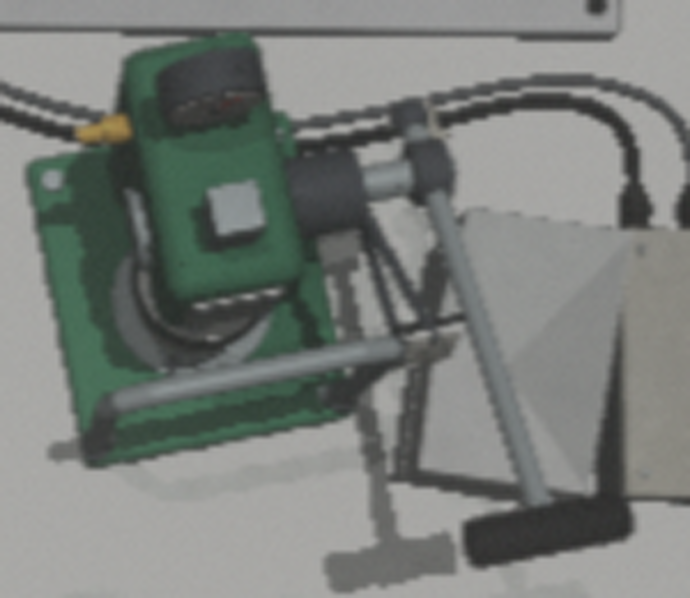

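The crops give these pixels. In crop a the handle bar runs from (140,210) to (430,355) and the stand plate corners are clear. The panel is on the lower-left side and the flared lip on the upper-right. In crop b the bar runs from (105,403) to (408,348) and the grip centre is at (549,532). There is only one yellow-framed shield and one lever press. The steel cup stands in the press, and the orange cup isn't part of the job.

```bash
cat > h.py <<'E'
from rig import sense, eyes
import numpy as np
from scipy.spatial.transform import Rotation as R
from scipy.optimize import least_squares
def ray(cam,u,v,z):
    c=eyes.calibration(cam);T=c["cam_to_world"];d=T[:3,:3]@[(u-c["cx"])/c["fx"],(v-c["cy"])/c["fy"],1]
    return T[:3,3]+d*(z-T[2,3])/d[2]
def proj(cam,P):
    c=eyes.calibration(cam);T=c["cam_to_world"];q=T[:3,:3].T@(np.asarray(P,float)-T[:3,3])
    return np.array([c["fx"]*q[0]/q[2]+c["cx"],c["fy"]*q[1]/q[2]+c["cy"]])
A=lambda p:((p[0]+.5)/8-.5+155,(p[1]+.5)/8-.5+205)
B=lambda p:((p[0]+.5)/4.6-.5+285,(p[1]+.5)/4.6-.5+110)
E
python3 - <<'E'
from h import *
np.set_printoptions(precision=1,suppress=True)
c=np.array([ray("top",*A(p),8) for p in [(318,18),(714,265),(530,558),(132,308)]])
print("stand",c.mean(0),[np.degrees(np.arctan2(*(c[i]-c[j])[1::-1])) for i,j in((0,1),(3,2),(0,3),(1,2))],np.linalg.norm(c[0]-c[1]),np.linalg.norm(c[0]-c[3]))
y=np.array([ray("top",*A(p),178) for p in [(155,130),(505,345),(450,432),(108,210)]])
print("channel",y.mean(0),[np.degrees(np.arctan2(*(y[i]-y[j])[1::-1])) for i,j in((0,1),(3,2))],np.linalg.norm(y[0]-y[1]),np.linalg.norm(y[0]-y[3]))
h=np.array([ray("top",*A(p),213) for p in [(140,210),(430,355),(175,190),(390,372)]])
print("handle ends",h, h[:2].mean(0))
g=np.array([ray("top",*B(p),223) for p in [(466,545),(632,520)]]);print("grip",g,g.mean(0),np.linalg.norm(g[0]-g[1]),np.degrees(np.arctan2(*(g[0]-g[1])[1::-1])))
b=np.array([ray("top",*B(p),195) for p in [(140,395),(385,351)]]);print("bar",b,np.degrees(np.arctan2(*(b[0]-b[1])[1::-1])))
p=np.array([ray("top",*B(p),10) for p in [(28,158),(92,466),(355,410)]]);print("base",p,np.degrees(np.arctan2(*(p[0]-p[1])[1::-1])),np.degrees(np.arctan2(*(p[1]-p[2])[1::-1])),np.linalg.norm(p[1]-p[2]))
E
```

```text
stand [483.3 453.9   8. ] [np.float64(59.20290243989623), np.float64(59.396033077348285), np.float64(-30.77115458943536), np.float64(-30.861802013244546)] 148.06874040561397 107.31208872470944
channel [479.8 453.6 178. ] [np.float64(59.78006183151987), np.float64(58.489892404934984)] 109.80389198029606 24.339911275910094
handle ends [[495.6 488.3 213. ]
 [460.  413.1 213. ]
 [500.8 479.6 213. ]
 [455.6 423.1 213. ]] [477.8 450.7 213. ]
grip [[507.4  56.3 223. ]
 [519.4 -15.8 223. ]] [513.4  20.3 223. ] 73.1479621293294 99.4759909945904
bar [[575.  197.  195. ]
 [596.8  86.  195. ]] 101.12387190124916
base [[732.1 249.1  10. ]
 [560.8 211.6  10. ]
 [593.8  68.3  10. ]] 12.336921975127348 102.95795366684845 147.02817065486977
```

```bash
python3 - <<'E'
from h import *
np.set_printoptions(precision=1,suppress=True)
def loc(P,v):
    c,s=np.cos(v[2]),np.sin(v[2]);d=P[:2]-v[:2];return np.array([c*d[0]+s*d[1],-s*d[0]+c*d[1]])
g=ray("top",*B((549,532)),223)
bl,br=[ray("top",*B(p),195) for p in [(140,395),(385,351)]]
p=[ray("top",*B(q),10) for q in [(28,158),(92,466),(355,410)]]
def f(v):
    G=loc(g,v)-[-163.5,-105]
    return [*G,loc(bl,v)[0]+68,loc(br,v)[0]+68,(loc(p[0],v)[1]-75)*.6,(loc(p[1],v)[1]-75)*.6,(loc(p[2],v)[1]+75)*.6]
r=least_squares(f,[650,140,.2]);v=r.x;print("press",v,np.degrees(v[2]),"res",r.fun)
W=lambda x,y,z:np.array([v[0]+np.cos(v[2])*x-np.sin(v[2])*y,v[1]+np.sin(v[2])*x+np.cos(v[2])*y,z])
print("bar",W(-68,0,201),"grip",W(-163.5,-105,223))
for n in("top","scene"):
  for P in [W(-68,48,195),W(-68,-48,195),W(-163.5,-105,223),W(-163.5,-69,223),W(-163.5,-141,223),W(-68,68,100),W(-68,-68,100)]:
    q=proj(n,P);print(n,q, q*800/560)
Sh=lambda a,b,z:np.array([481.5+np.cos(-.5376)*a-np.sin(-.5376)*b,453.6+np.sin(-.5376)*a+np.cos(-.5376)*b,z])
for P in [Sh(0,0,213),Sh(0,39,207),Sh(0,-39,207),Sh(0,0,207)]: print(proj("scene",P)*800/560,(proj("top",P)-[155,205])*8)
import cv2
im=np.load("pics/scene0.npy")[:,:,::-1]
cv2.imwrite("pics/c.png",cv2.resize(im[160:310,190:400],(800,571),interpolation=cv2.INTER_CUBIC))
E
```

```text
press [652.5 155.7   0.2] 11.567723623095302 res [ 0.3  0.1  0.3 -0.6  0.3 -1.1  0.7]
bar [585.9 142.1 201. ] grip [513.4  20.1 223. ]
top [318.8 194.9] [455.4 278.5]
top [363.9 186.5] [519.9 266.4]
top [404.  225.4] [577.2 322. ]
top [386.4 228.7] [552.  326.7]
top [421.7 222.1] [602.4 317.2]
top [307.4 202.1] [439.1 288.8]
top [365.3 191.3] [521.8 273.2]
scene [305.2 200.6] [436.  286.5]
scene [341.  212.7] [487.2 303.9]
scene [341.4 228.2] [487.8 326. ]
scene [325.9 222.6] [465.6 318. ]
scene [357.7 234. ] [510.9 334.3]
scene [297.9 232.7] [425.6 332.4]
scene [346.5 251.6] [495.  359.4]
[296.2 243. ] [270.2 264. ]
[295.8 237.4] [148.5 184.8]
[297.3 255.1] [403.5 345.4]
[296.5 246. ] [275.6 264.9]
```

View pics/c.png

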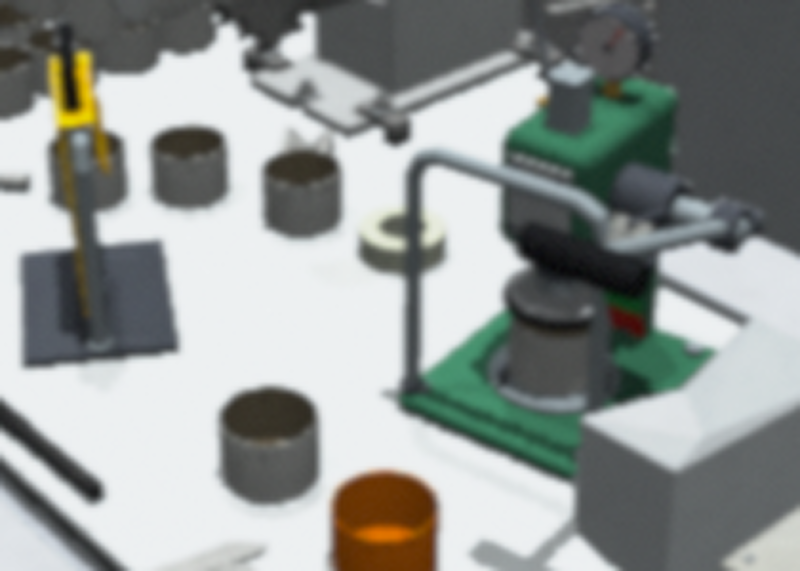

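Top-view fit residuals are under about 1 mm, and the scene view agrees to within about 2 px:
- Press yaw is 11.6°.
- Bar middle is at (586,142,201).
- Lever grip is at (513,20,223).
- Shield is at about (480,452.5), yaw −30.8°.

I'll turn the tool and go above the handle.

```bash
python3 -m jog '[[0,0,-0.003,0,0,0.1454,0.04],[0,0,-0.003,0,0,0.1454,0.04],[0,0,-0.003,0,0,0.1454,0.04],[0,0,-0.003,0,0,0.1454,0.04],[0,0,-0.003,0,0,0.1454,0.04]]' 60 >/dev/null
python3 -m jog '[[0,0,-0.003,0,0,0.1454,0.04],[0,0,-0.003,0,0,0.1454,0.04],[0,0,-0.003,0,0,0.1454,0.04],[0,0,-0.003,0,0,0.1454,0.04],[0,0,-0.003,0,0,0.1454,0.04]]' >/dev/null
python3 -m jog '[[0,0,-0.003,0,0,0.1454,0.04],[0,0,-0.003,0,0,0.1454,0.04],[0.0147,0.034,0,0,0,0,0.04],[0.0147,0.034,0,0,0,0,0.04],[0.0147,0.034,0,0,0,0,0.04]]'
python3 -m jog '[[0.0147,0.034,0,0,0,0,0.04],[0.0147,0.034,0,0,0,0,0.04],[0.0147,0.034,0,0,0,0,0.04],[0.0147,0.034,0,0,0,0,0.04]]'
cat >> h.py <<'E'
def togo(tx,ty,tz,deg):
    "deltas in tool axes (mm) from measured pose and turn about tool z, tool y to stand at deg"
    s=sense();M=R.from_quat(np.roll(s["ee_rot"],-1)).as_matrix()
    d=M.T@(np.array([tx,ty,tz])-s["eef_pos"]);a=np.degrees(np.arctan2(M[1,1],M[0,1]))
    print("t",s["time_s"],"pos",s["eef_pos"].round(1),"ydeg",a.round(2),"tilt",M[:,2].round(4),"d",d.round(1),"rz",-np.radians(deg-a).round(4),"F",s["force"].round(1),"w",s["grip_width"],"gf",s["grip_force"])
E
python3 -c "
from h import *
togo(480,452.5,199,-30.8)"
```

```text
time_s: 1.6
eef_pos: [297.1, 476.5, 252.5]
ee_rot: [0.0, 0.869, 0.495, -0.0]
force: [-0.3, 0.3, -0.3]
grip_width: 0.463
grip_force: 0.0
time_s: 2.0
eef_pos: [444.4, 457.5, 252.2]
ee_rot: [0.0, 0.869, 0.495, -0.0]
force: [0.4, 0.0, -0.4]
grip_width: 0.466
grip_force: 0.0
t 2.0 pos [444.4 457.5 252.2] ydeg -30.7 tilt [-7.e-04 -4.e-04 -1.e+00] d [13.9 33.2 53.2] rz 0.0017 F [ 0.4  0.  -0.4] w 0.4664426627921996 gf 0.0
```

```bash
python3 -m jog '[[0.0138,0.0332,0,0,0,0,0.04],[0,0,0,0,0,0,0.04],[0,0,0.018,0,0,0,0.04],[0,0,0.018,0,0,0,0.04],[0,0,0.017,0,0,0,0.04]]'
python3 -c "
from h import *
import cv2
togo(480,452.5,199,-30.8)
T=eyes.capture('top')[195:285,145:265,::-1];S=eyes.capture('scene')[140:230,160:280,::-1]
cv2.imwrite('pics/d.png',np.hstack([cv2.resize(i,(400,300),interpolation=2) for i in(T,S)]))"
```

```text
time_s: 2.5
eef_pos: [477.9, 453.0, 198.6]
ee_rot: [-0.0, 0.869, 0.495, -0.0]
force: [-0.3, 0.6, 0.7]
grip_width: 0.465
grip_force: 0.0
t 2.5 pos [477.9 453.  198.6] ydeg -30.68 tilt [-9.e-04 -4.e-04 -1.e+00] d [ 0.7  2.1 -0.4] rz 0.0021 F [-0.3  0.6  0.7] w 0.465475281214408 gf 0.0
```

View pics/d.png

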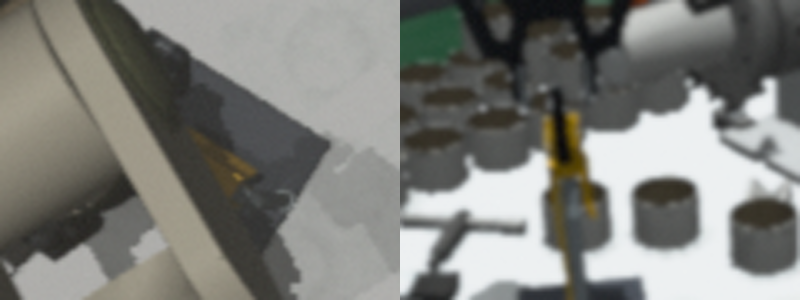

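The scene half shows the fingers at (518,90) and (592,85) on either side of the handle at (560,100), with no contact. Closing now.

```bash
python3 -m jog '[[0,0.001,0,0,0,0,0.0],[0,0,0,0,0,0,0.0],[0,0,0,0,0,0,0.0],[0,0,0,0,0,0,0.0],[0,0,0,0,0,0,0.0]]' 70
python3 -m jog '[[0,0,-0.005,0,0,0,0.0],[0,0,-0.01,0,0,0,0.0],[0,0,-0.01,0,0,0,0.0],[0,0,0,0,0,0,0.0]]'
python3 -c "
from h import *
togo(480,452.5,286,-30.8)"
```

```text
time_s: 3.1
eef_pos: [479.5, 452.5, 200.0]
ee_rot: [-0.0, 0.869, 0.495, 0.0]
force: [-0.3, 0.3, 0.1]
grip_width: -0.004
grip_force: 0.0
time_s: 3.5
eef_pos: [480.0, 452.8, 227.1]
ee_rot: [-0.0, 0.869, 0.495, 0.002]
force: [0.0, -0.1, 0.4]
grip_width: -0.001
grip_force: 0.0
t 3.5 pos [480.  452.8 227.1] ydeg -30.7 tilt [ 0.0032  0.0021 -1.    ] d [ -0.1   0.2 -58.9] rz 0.0018 F [ 0.  -0.1  0.4] w -0.0009071100253457894 gf 0.0
```

The fingers shut on nothing, so I'll look again.

```bash
python3 -c "
from h import *
import cv2
T=eyes.capture('top')[195:285,145:265,::-1];S=eyes.capture('scene')[130:220,150:270,::-1]
cv2.imwrite('pics/e.png',np.hstack([cv2.resize(T,(200,150),interpolation=2).repeat(1,0) if 0 else cv2.resize(S,(800,600),interpolation=2)]))
print((proj('scene',sense()['eef_pos'])-[150,130])*6.667,(proj('scene',sense()['eef_pos']-[0,0,11])-[150,130])*6.667)"
```

```text
[376.85324899 240.84879527] [379.49600738 267.19699224]
```

View pics/e.png

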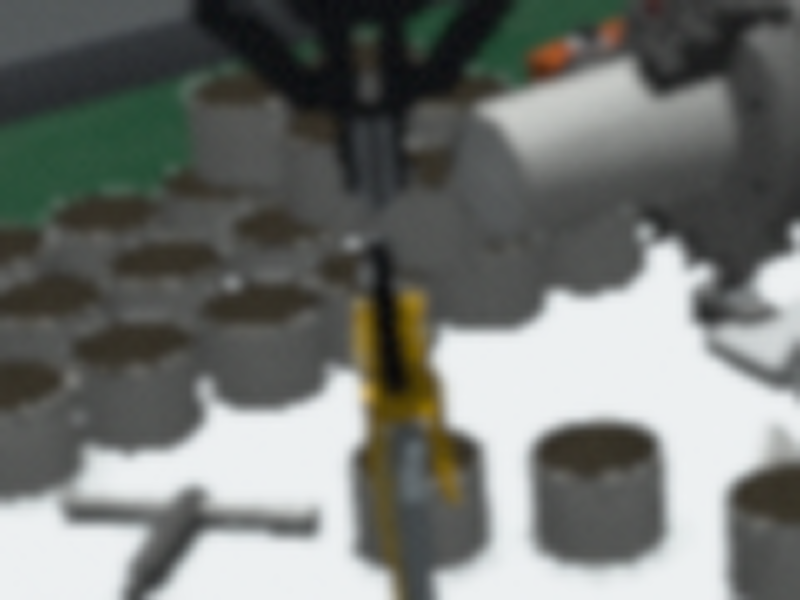

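```bash
python3 -c "
from h import *
for z in (193,206,219,232,245,258): print(z,proj('scene',[185.7,490.8,z])*800/560)
for z in (216,230,244,260,300): print(z,(proj('scene',[480,452.8,z])-[150,130])*6.667, (proj('scene',[505,490,z])-[150,130])*6.667)
import cv2
im=np.load('pics/scene0.npy')[:,:,::-1]
a=cv2.resize(im[100:220,30:130],(500,600),interpolation=2)
T=eyes.capture('top')[170:290,130:280,::-1]
cv2.imwrite('pics/f.png',np.hstack([a[:,:300],cv2.resize(T,(500,400),interpolation=2)[:, :] if 0 else cv2.resize(T,(500,600),interpolation=2)]))"
```

```text
193 [127.73271308 299.07354873]
206 [125.95386941 291.91682376]
219 [124.15313494 284.67202678]
232 [122.3301031  277.33752197]
245 [120.48435716 269.91163276]
258 [118.61546994 262.39264052]
216 [379.56856277 261.86270426] [381.8532616  215.89390429]
230 [376.19992399 228.24195707] [378.60624978 183.0964671 ]
244 [372.79151182 194.22425086] [375.32214418 149.92435286]
260 [368.84657174 154.8517203 ] [371.52263894 111.54628668]
300 [358.74570025  54.03982868] [361.80177404  13.35771396]
```

View pics/f.png

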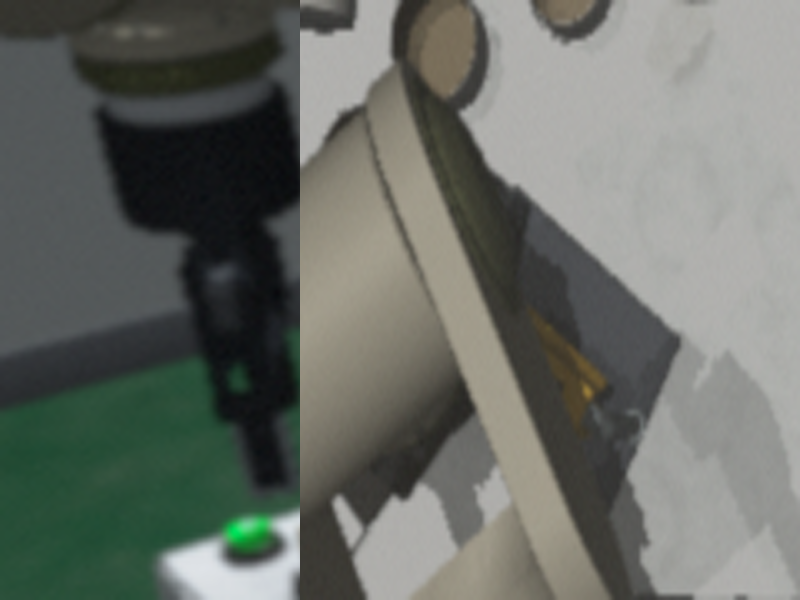

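The tip shows at (377,200), but the reported pose projects to (380,262). So the real fingertips are either about 27 mm higher than reported or well past the handle along y. A light touch-down will tell which.

```bash
python3 -m jog '[[0,0,0.012,0,0,0,0],[0,0,0.012,0,0,0,0],[0,0,0.003,0,0,0,0],[0,0,0,0,0,0,0]]' | grep -E "pos|force"
python3 -m jog '[[0,0,0.002,0,0,0,0],[0,0,0,0,0,0,0]]'| grep -E "pos|force"
python3 -m jog '[[0,0,0.002,0,0,0,0],[0,0,0,0,0,0,0]]'| grep -E "pos|force"
python3 -c "
from h import *
s=sense();print(s['joints'],s['eef_pos'])"
```

```text
eef_pos: [479.7, 452.1, 198.4]
force: [-1.7, -4.1, 10.9]
grip_force: 5.4
eef_pos: [480.0, 452.0, 198.3]
force: [-4.4, -6.5, 20.0]
grip_force: 9.9
eef_pos: [480.3, 451.9, 198.2]
force: [-6.3, -8.9, 29.0]
grip_force: 14.6
[ 0.57848069  0.62908947  1.06635517 -0.00180353  1.44091267  1.11476039] [480.27564419 451.9429016  198.16578184]
```

```bash
python3 -c "
from h import *
s=sense();M=R.from_quat(np.roll(s['ee_rot'],-1)).as_matrix()
print(s['force'],s['wrist_torque'],'tool',M.T@s['force'],M.T@s['wrist_torque'],s['tau'],s['time_s'])
import cv2
S=eyes.capture('scene')[:,:,::-1];cv2.imwrite('pics/g.png',cv2.resize(S[120:240,130:290],(800,600),interpolation=2))
print((proj('scene',s['eef_pos'])-[130,120])*5)"
```

```text
[-6.33557291 -8.8887018  28.95636501] [-1.59430496  1.0151455   0.02136252] tool [-10.76439772  -0.79366782 -29.00202427] [ 0.05856825 -1.88905828 -0.02852414] [ 1.53701015e+00 -3.68909776e+01 -1.89148486e+01  1.06513314e+00
 -2.54875548e+00  7.05202867e-03] 4.45
[389.19920638 278.4506345 ]
```

View pics/g.png

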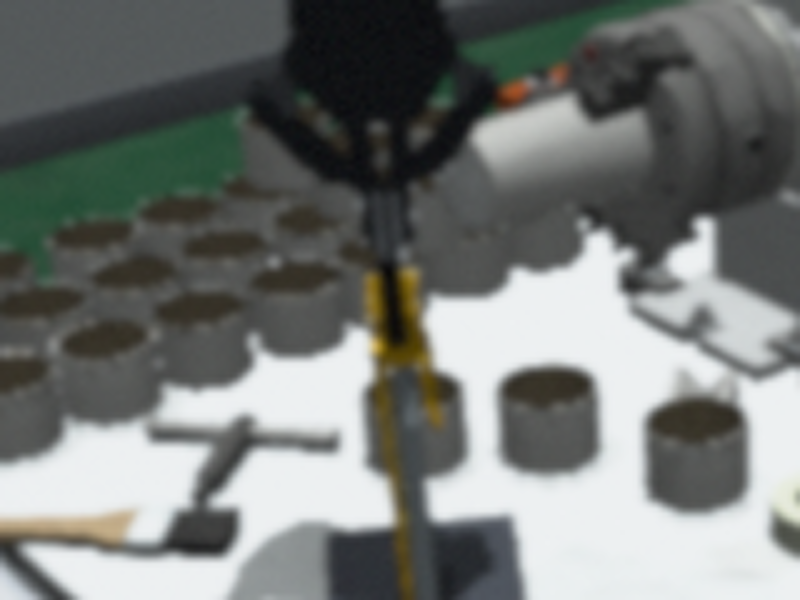

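The closed fingertips at (390,262) are bearing on the handle's top (z 213) with the reported TCP at about 199. So the tips really sit about 14 mm above the reported TCP, not 11 mm below it. I'll use tip z = TCP z + 14, back off, open and go 25 mm deeper.

```bash
python3 -m jog '[[0,0,-0.015,0,0,0,0],[0,0,-0.015,0,0,0,0.04],[0,0,0,0,0,0,0.04],[0,0,0,0,0,0,0.04],[0,0,0,0,0,0,0.04]]'|grep -E "pos|force|width"
python3 -m jog '[[0,0,0.016,0,0,0,0.04],[0,0,0.01,0,0,0,0.04],[0,0,0,0,0,0,0.04]]'|grep -E "pos|force"
python3 -m jog '[[0,0,0.01,0,0,0,0.04],[0,0,0.008,0,0,0,0.04],[0,0,0.006,0,0,0,0.04],[0,0,0,0,0,0,0.04]]'|grep -E "pos|force"
python3 -c "
from h import *
togo(480,452.5,175,-30.8)"
```

```text
eef_pos: [479.1, 452.2, 222.0]
force: [0.2, 0.6, -0.2]
grip_width: 0.465
grip_force: 0.0
eef_pos: [478.8, 451.9, 195.3]
force: [0.3, 0.0, -1.1]
grip_force: 0.0
eef_pos: [479.2, 452.2, 172.6]
force: [0.8, 0.1, 0.4]
grip_force: 0.0
t 5.7 pos [479.2 452.2 172.6] ydeg -30.7 tilt [-0.0015 -0.001  -1.    ] d [ 0.7  0.6 -2.4] rz 0.0017 F [0.8 0.1 0.4] w 0.4628642519262077 gf 0.0
```

```bash
python3 -m jog '[[0,0,-0.002,0,0,0,0.0],[0,0,0,0,0,0,0.0],[0,0,0,0,0,0,0.0],[0,0,0,0,0,0,0.0],[0,0,0,0,0,0,0.0]]' 70
python3 -c "
from h import *
togo(480,452.5,175,-30.8)"
```

```text
time_s: 6.2
eef_pos: [479.8, 452.6, 176.8]
ee_rot: [-0.0, 0.869, 0.495, 0.001]
force: [-0.2, -0.3, 6.7]
grip_width: 0.123
grip_force: 69.4
t 6.2 pos [479.8 452.6 176.8] ydeg -30.7 tilt [ 0.0016  0.0011 -1.    ] d [-0.   0.2  1.8] rz 0.0018 F [-0.2 -0.3  6.7] w 0.12338932745891504 gf 69.42118406295776
```

```bash
python3 -m jog '[[0,0,-0.01,0,0,0,0.0],[0,0,-0.02,0,0,0,0.0],[0,0,-0.025,0,0,0,0.0],[0,0,-0.02,0,0,0,0.0],[0,0,-0.015,0,0,0,0]]' |grep -E "pos|force|width"
python3 -c "
from h import *
togo(480,452.5,268,-30.8)
c,s=np.cos(.2019),np.sin(.2019)
print('wp',586-45*c,142-45*s)"
```

```text
eef_pos: [479.4, 452.4, 267.2]
force: [-0.1, 0.5, -1.8]
grip_width: 0.122
grip_force: 68.5
t 6.7 pos [479.4 452.4 267.2] ydeg -30.7 tilt [ 5.e-04  3.e-04 -1.e+00] d [ 0.4  0.4 -0.8] rz 0.0017 F [-0.1  0.5 -1.8] w 0.1218568255411391 gf 68.49863648414612
wp 541.9140698205908 132.97610060914542
```

```bash
python3 -m jog '[[0,0,-0.025,0,0,0,0],[0,0,-0.025,0,0,0,0],[0,0,-0.025,0,0,0,0],[0,0,0,0,0,0,0],[-0.012,0.011,0,0,0,0,0]]' |grep -E "pos|force|width"
python3 -m jog '[[-0.0243,0.0217,0,0,0,0,0],[-0.0243,0.0217,0,0,0,0,0],[-0.0243,0.0217,0,0,0,0,0],[-0.0243,0.0217,0,0,0,0,0],[-0.0243,0.0217,0,0,0,0,0]]' |grep -E "pos|force|width"
python3 -m jog '[[-0.0243,0.0217,0,0,0,0,0],[-0.0243,0.0217,0,0,0,0,0],[-0.0243,0.0217,0,0,0,0,0],[-0.0243,0.0217,0,0,0,0,0],[-0.012,0.0105,0,0,0,0,0]]' |grep -E "pos|force|width"
python3 -m jog '[[0,0,0,0,0,-0.123,0],[0,0,0,0,0,-0.123,0],[0,0,0,0,0,-0.123,0],[0,0,0,0,0,-0.123,0],[0,0,0,0,0,-0.123,0]]' |grep -E "pos|force|width"
python3 -m jog '[[0,0,0,0,0,-0.123,0],[0,0,0,0,0,0,0]]' |grep -E "pos|force|width"
python3 -c "
from h import *
togo(542,133,268,11.6)"
```

```text
eef_pos: [482.3, 437.4, 339.4]
force: [0.3, -0.1, -3.7]
grip_width: 0.123
grip_force: 68.4
eef_pos: [513.7, 275.2, 339.0]
force: [-0.4, -0.3, -2.3]
grip_width: 0.126
grip_force: 68.5
eef_pos: [541.9, 130.8, 339.1]
force: [-0.5, 0.5, -1.6]
grip_width: 0.122
grip_force: 68.5
eef_pos: [541.6, 133.5, 339.5]
force: [-0.2, 0.3, -2.4]
grip_width: 0.124
grip_force: 68.5
eef_pos: [541.6, 133.5, 339.7]
force: [-0.4, -0.2, -2.6]
grip_width: 0.125
grip_force: 68.5
t 8.9 pos [541.6 133.5 339.7] ydeg 11.67 tilt [-1.6e-03  2.0e-04 -1.0e+00] d [-0.6  0.4 71.7] rz 0.0013 F [-0.4 -0.2 -2.6] w 0.12538418809164834 gf 68.4671151638031
```

```bash
python3 -m jog '[[0,0,0.024,0,0,0,0],[0,0,0.024,0,0,0,0],[0,0,0.024,0,0,0,0],[0,0.022,0,0,0,0,0],[0,0.0225,0,0,0,0,0]]' |grep -E "pos|force|width"
python3 -m jog '[[0,0.001,0,0,0,0,0],[0,0,0,0,0,0,0]]' |grep -E "pos|force|width"
python3 -c "
from h import *
togo(586,142,203,11.6)"
```

```text
eef_pos: [585.4, 142.4, 267.5]
force: [0.0, -0.9, -2.9]
grip_width: 0.122
grip_force: 68.6
eef_pos: [586.2, 142.4, 267.8]
force: [-0.9, 0.2, -2.5]
grip_width: 0.123
grip_force: 68.7
t 9.6 pos [586.2 142.4 267.8] ydeg 11.48 tilt [-0.0015  0.     -1.    ] d [-0.4 -0.2 64.8] rz -0.0022 F [-0.9  0.2 -2.5] w 0.12324058473569077 gf 68.68533968925476
```

```bash
python3 -m jog '[[0,0,0.012,0,0,0,0],[0,0,0.012,0,0,0,0],[0,0,0.008,0,0,0,0],[0,0,0,0,0,0,0]]' |grep -E "pos|force"
python3 -m jog '[[0,0,0.008,0,0,0,0],[0,0,0.008,0,0,0,0],[0,0,0.008,0,0,0,0],[0,0,0,0,0,0,0]]' |grep -E "pos|force"
python3 -m jog '[[0,0,0.004,0,0,0,0],[0,0,0.002,0,0,0,0],[0,0,0,0,0,0,0]]' |grep -E "pos|force"
```

```text
eef_pos: [585.8, 142.1, 235.0]
force: [-0.9, -0.4, -3.0]
grip_force: 68.7
eef_pos: [586.0, 142.1, 211.2]
force: [-0.0, 0.6, -2.4]
grip_force: 68.7
eef_pos: [586.5, 142.1, 206.5]
force: [1.1, 0.2, -1.8]
grip_force: 68.7
```

```bash
python3 -m jog '[[0,0,0.002,0,0,0,0],[0,0,0,0,0,0,0]]' |grep -E "pos|force"
python3 -m jog '[[0,0,0.002,0,0,0,0],[0,0,0,0,0,0,0]]' |grep -E "pos|force"
python3 -c "
from h import *
togo(586,142,203,11.6)
import cv2
c,s=np.cos(.2019),np.sin(.2019)
im=eyes.capture('top');np.save('pics/t1.npy',im);hs=cv2.cvtColor(im,cv2.COLOR_RGB2HSV)
m=(hs[...,0]>18)&(hs[...,0]<34)&(hs[...,1]>130);m[:,:290]=0;m[:, 420:]=0
v,u=np.nonzero(m);print(len(u),u.min(),u.max(),v.min(),v.max())
for y in(55,-55): print(proj('top',[586-s*y,142+c*y,204]))
im=eyes.capture('scene');np.save('pics/s1.npy',im)
"
```

```text
eef_pos: [586.5, 142.2, 204.6]
force: [-0.3, 0.2, -2.3]
grip_force: 68.7
eef_pos: [586.7, 142.2, 202.8]
force: [0.2, -0.3, -1.2]
grip_force: 68.8
t 11.1 pos [586.7 142.2 202.8] ydeg 11.58 tilt [ 5.e-04  0.e+00 -1.e+00] d [-0.  -0.7 -0.2] rz -0.0003 F [ 0.2 -0.3 -1.2] w 0.124047665075734 gf 68.78767848014832
75 306 321 136 200
[315.84457306 194.89194629]
[368.07475353 185.09651132]
```

```bash
for i in 1 ; do python3 -m jog '[[0,0,0.0015,0,0,0,0],[0,0,0,0,0,0,0]]' |grep -E "pos|force"; done
python3 -m jog '[[0,0,0.0015,0,0,0,0],[0,0,0,0,0,0,0]]' |grep -E "pos|force"
python3 -c "
from h import *
s=sense();M=R.from_quat(np.roll(s['ee_rot'],-1)).as_matrix();print(M.T@s['wrist_torque'])"
```

```text
eef_pos: [586.9, 142.2, 202.8]
force: [-3.3, -1.1, 7.3]
grip_force: 70.1
eef_pos: [587.0, 142.2, 202.7]
force: [-5.2, -0.8, 16.0]
grip_force: 71.2
[ 1.03521981  0.1324602  -0.03129826]
```

```bash
python3 -m jog '[[0,0,-0.003,0,0,0,0],[0,0,0,0,0,0,0],[0,0,0,0,0,0,0.035],[0,0,0,0,0,0,0.035],[0,0,0,0,0,0,0.035]]' |grep -E "pos|force|width"
python3 -m jog '[[0,0,-0.01,0,0,0,0.035],[0,0,-0.02,0,0,0,0.035],[0,0,-0.03,0,0,0,0.035],[0,0,-0.03,0,0,0,0.035],[0,0,0,0,0,0,0.035]]' |grep -E "pos|force|width"
python3 -c "
from h import *
import cv2
im=eyes.capture('scene');np.save('pics/s1.npy',im)
t=eyes.capture('top');np.save('pics/t1.npy',t)
c,s=np.cos(.2019),np.sin(.2019)
W=lambda x,y,z:np.array([652.5+c*x-s*y,155.7+s*x+c*y,z])
for y in(55,-55):
  print('panel bottom corner',proj('scene',W(-81,y,54)),'top chan',proj('scene',W(-68,y,204)),proj('top',W(-68,y,204)))
for q in (im,t):
  hs=cv2.cvtColor(q,cv2.COLOR_RGB2HSV);m=((hs[...,0]>18)&(hs[...,0]<34)&(hs[...,1]>130)).astype(np.uint8);m[:,:250]=0
  v,u=np.nonzero(m);print(len(u),[(u[i],v[i]) for i in(u.argmin(),u.argmax(),v.argmin(),v.argmax())])
"
```

```text
eef_pos: [586.6, 142.2, 202.6]
force: [-0.0, 0.3, 0.0]
grip_width: 0.413
grip_force: 0.0
eef_pos: [587.7, 142.3, 297.8]
force: [-0.5, -0.9, -0.0]
grip_width: 0.41
grip_force: 0.0
panel bottom corner [299.06353558 252.56615312] top chan [302.76640999 196.30137652] [315.81313932 194.9484248 ]
panel bottom corner [337.60874541 268.68006426] top chan [344.01923274 210.08400789] [368.0440217  185.15281288]
900 [(np.int64(300), np.int64(218)), (np.int64(529), np.int64(17)), (np.int64(529), np.int64(17)), (np.int64(335), np.int64(267))]
105 [(np.int64(306), np.int64(138)), (np.int64(536), np.int64(84)), (np.int64(536), np.int64(84)), (np.int64(317), np.int64(200))]
```

```bash
python3 -m jog '[[-0.021,-0.0195,0,0,0,0,0],[-0.021,-0.0195,0,0,0,0,0],[-0.021,-0.0195,0,0,0,0,0],[-0.021,-0.0195,0,0,0,0,0],[-0.021,-0.0195,0,0,0,0,0]]' |grep -E "pos|force|width"
python3 -m jog '[[0,0,0,0,0,0,0],[0,0,0,0,0,0,0]]' |grep -E "pos|force|width"
python3 -c "
from h import *
import cv2
c,s=np.cos(.2019),np.sin(.2019)
W=lambda x,y,z:np.array([652.5+c*x-s*y,155.7+s*x+c*y,z])
print(W(-168,-105,222));p=W(-168,-105,222);togo(*p,11.6)
S=eyes.capture('scene')[130:290,270:400,::-1];T=eyes.capture('top')[110:240,285:435,::-1]
cv2.imwrite('pics/i.png',np.hstack([cv2.resize(S,(400,492),interpolation=2),cv2.resize(T,(400,347),interpolation=2) if 0 else cv2.copyMakeBorder(cv2.resize(T,(400,347),interpolation=2),0,145,0,0,0)]))
for y in(55,-55): print('pred',[((proj('scene',W(*k))-[270,130])*3.077).round() for k in((-81,y,54),(-68,y,204))],((proj('top',W(-68,y,204))-[285,110])*2.667+[400,0]).round())
"
```

```text
eef_pos: [511.0, 18.9, 291.6]
force: [0.3, -0.9, 0.1]
grip_width: -0.004
grip_force: 0.0
eef_pos: [511.9, 19.6, 292.1]
force: [0.4, 0.2, -0.3]
grip_width: -0.003
grip_force: 0.0
[508.96829258  19.14360519 222.        ]
t 13.4 pos [511.9  19.6 292.1] ydeg 11.53 tilt [-1.1e-03  4.0e-04 -1.0e+00] d [ 0.1 -2.9 70.1] rz -0.0013 F [ 0.4  0.2 -0.3] w -0.0032703749153748557 gf 0.0
pred [array([ 89., 377.]), array([101., 204.])] [482. 227.]
pred [array([208., 427.]), array([228., 246.])] [621. 200.]
```

View pics/i.png

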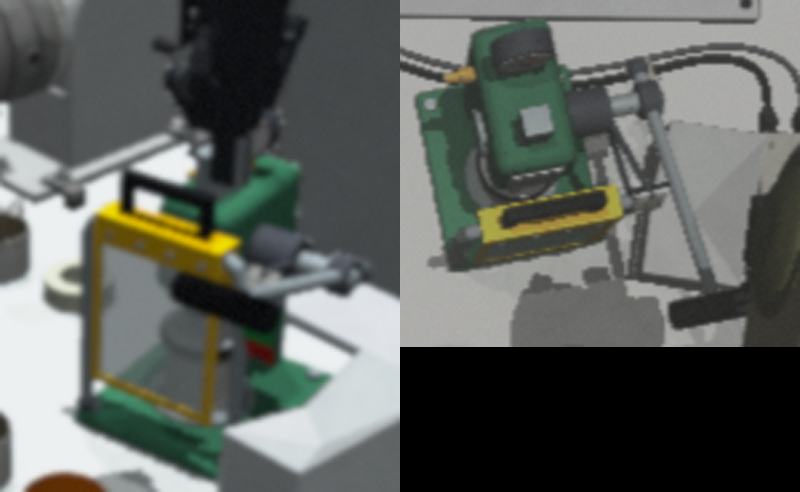

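The last picture shows the shield square and centred on the bar, with corners at (480,222) and (620,200) against the predicted (482,227) and (621,200). The panel faces the robot and its bottom corner at (210,425) shows it is fully down. Next is the lever.

```bash
python3 -m jog '[[0,-0.0029,0.016,0,0,0,0],[0,0,0.02,0,0,0,0],[0,0,0.02,0,0,0,0],[0,0,0.008,0,0,0,0],[0,0,0,0,0,0,0]]' |grep -E "pos|force"
python3 -m jog '[[0,0,0.004,0,0,0,0],[0,0,0,0,0,0,0]]' |grep -E "pos|force"
python3 -m jog '[[0,0,0.004,0,0,0,0],[0,0,0,0,0,0,0]]' |grep -E "pos|force"
python3 -m jog '[[0,0,0.004,0,0,0,0],[0,0,0,0,0,0,0]]' |grep -E "pos|force"
```

```text
eef_pos: [509.1, 19.7, 227.8]
force: [-0.1, -0.1, 0.1]
grip_force: 0.0
eef_pos: [509.5, 19.2, 225.0]
force: [-0.1, -0.2, 0.4]
grip_force: 0.0
eef_pos: [509.2, 19.1, 220.5]
force: [-0.0, -0.9, -0.3]
grip_force: 0.0
eef_pos: [509.1, 19.0, 216.6]
force: [-1.5, -1.2, 3.5]
grip_force: 1.7
```

```bash
python3 -m jog '[[0,-0.001,0.01,0,0,0,0],[0,-0.001,0.01,0,0,0,0],[0,-0.001,0.01,0,0,0,0],[0,-0.001,0.01,0,0,0,0],[0,0,0,0,0,0,0]]' |grep -E "pos|force"
python3 -m jog '[[0,0,0.01,0,0,0,0],[0,0,0.01,0,0,0,0],[0,0,0.008,0,0,0,0],[0,0,0,0,0,0,0]]' |grep -E "pos|force"
python3 -m jog '[[0,0,0.008,0,0,0,0],[0,0,0.008,0,0,0,0],[0,0,0,0,0,0,0]]' |grep -E "pos|force"
python3 -c "
from h import *
c,s=np.cos(.2019),np.sin(.2019)
togo(652.5-172*c+105*s,155.7-172*s-105*c,123,11.6)"
```

```text
eef_pos: [505.0, 18.2, 176.1]
force: [-3.6, -0.6, 5.9]
grip_force: 2.5
eef_pos: [505.2, 18.1, 148.7]
force: [-5.5, -1.8, 6.5]
grip_force: 3.1
eef_pos: [506.1, 18.2, 133.3]
force: [-3.3, -0.8, 8.3]
grip_force: 3.7
t 15.8 pos [506.1  18.2 133.3] ydeg 11.58 tilt [ 2.e-03 -2.e-04 -1.e+00] d [ 0.4 -1.  10.3] rz -0.0004 F [-3.3 -0.8  8.3] w 0.003426188079108808 gf 3.7348343431949615
```

```bash
python3 -m jog '[[0,0,0.005,0,0,0,0],[0,0,0.004,0,0,0,0],[0,0,0,0,0,0,0],[0,0,0,0,0,0,0],[0,0,0,0,0,0,0]]' |grep -E "pos|force"
python3 -m jog '[[0,0,0,0,0,0,0],[0,0,0,0,0,0,0],[0,0,0,0,0,0,0],[0,0,0,0,0,0,0],[0,0,0,0,0,0,0]]' |grep -E "pos|force"
python3 - <<'E'
from h import *
import cv2
c,s=np.cos(.2019),np.sin(.2019)
W=lambda x,y,z:np.array([652.5+c*x-s*y,155.7+s*x+c*y,z])
# shield check: yellow pixels before / after pressing
for n,f in(("scene","pics/s1.npy"),("top","pics/t1.npy")):
    im=eyes.capture(n)
    k=[]
    for q in(np.load(f),im):
        hs=cv2.cvtColor(q,cv2.COLOR_RGB2HSV);m=(hs[...,0]>18)&(hs[...,0]<34)&(hs[...,1]>130);m[:,:292]=0;m[:,375:]=0;m[:180]=0;m[300:]=0
        v,u=np.nonzero(m);k.append((len(u),u.mean().round(1),v.mean().round(1)))
    print(n,k)
    if n=="scene":
        # dark grip blob: compare to predicted for angles
        g=cv2.cvtColor(im,cv2.COLOR_RGB2GRAY);
        for a in(.44,.52,.6):
            P=[proj(n,W(15-190*np.cos(.35-a),-105+d,158+190*np.sin(.35-a))).round(1) for d in(-30,30)];print(a,P)
            for p in P:
                u=int(round(p[0]));print('  col',u,[int(x) for x in g[225:285:2,u]])
E
```

```text
eef_pos: [506.7, 18.3, 125.3]
force: [-0.0, -0.4, 8.9]
grip_force: 4.2
eef_pos: [506.7, 18.3, 125.4]
force: [0.1, -0.4, 7.7]
grip_force: 4.2
scene [(899, np.float64(323.6), np.float64(218.7)), (427, np.float64(310.8), np.float64(214.3))]
0.44 [array([349.5, 270.3]), array([324.2, 259.8])]
  col 350 [19, 16, 17, 15, 17, 16, 16, 17, 21, 38, 46, 47, 57, 76, 84, 78, 65, 60, 53, 54, 72, 148, 120, 25, 11, 10, 12, 42, 82, 85]
  col 324 [118, 122, 127, 129, 117, 82, 40, 35, 33, 29, 24, 41, 68, 83, 84, 84, 81, 58, 21, 13, 11, 14, 28, 49, 53, 49, 44, 58, 160, 225]
0.52 [array([349.6, 275.8]), array([324.4, 265.2])]
  col 350 [19, 16, 17, 15, 17, 16, 16, 17, 21, 38, 46, 47, 57, 76, 84, 78, 65, 60, 53, 54, 72, 148, 120, 25, 11, 10, 12, 42, 82, 85]
  col 324 [118, 122, 127, 129, 117, 82, 40, 35, 33, 29, 24, 41, 68, 83, 84, 84, 81, 58, 21, 13, 11, 14, 28, 49, 53, 49, 44, 58, 160, 225]
0.6 [array([349.9, 280.9]), array([325. , 270.3])]
  col 350 [19, 16, 17, 15, 17, 16, 16, 17, 21, 38, 46, 47, 57, 76, 84, 78, 65, 60, 53, 54, 72, 148, 120, 25, 11, 10, 12, 42, 82, 85]
  col 325 [97, 100, 114, 115, 92, 57, 37, 33, 30, 27, 22, 26, 52, 76, 84, 83, 83, 51, 16, 16, 14, 11, 20, 42, 52, 50, 45, 49, 142, 222]
top [(101, np.float64(319.9), np.float64(193.8)), (352, np.float64(340.0), np.float64(191.6))]
```

The grip sits at rows 265 and 274.5, against 265.2 and 275.8 predicted for 0.52 rad. That puts the lever at about 0.51 rad, mid-green, held steadily with about 8 N. Handing in.

```bash
python3 -c "
from rig import finish_job
print(finish_job())"
```

```text
the job is handed in; nothing more can be done
None
```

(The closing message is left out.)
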